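# Put the boot-warmer packs on charge

## Task

Lever up the stiff green cover of the charging case with the blade of the shoe horn, not with the fingers, then lay every large boot battery pack flat on the case floor, one to a bay, and put every smaller glove pack in the brown saucer. Once the large packs are in, shut the cover fully, and finish with the shoe horn lying flat on its rubber mat again; do not disturb the flashlight or the tin.

Things in the scene. Friction and masses are not known exactly. Their poses are not given: they have to be found in the camera images.
- case: Grey case fixed to the bench, 84 x 236 mm, 42 mm high. Origin: centre of its underside; its front (black ledge) looks to -x, y along its long side, z up. Floor 5 mm, walls 4 mm thick (inside 76 x 228 mm), wall tops 42 mm up. Two orange ribs at y = +-38 mm, 3 mm thick, 10 mm above the floor, part it into three bays 73 (middle) and 74.5 mm wide.
- bay1 (a point): Point on the case floor (5 mm up) in the bay on the +y side, at case (0, +70) mm.
- bay2 (a point): Same, middle bay, case (0, 0).
- bay3 (a point): Same, bay on the -y side, case (0, -70) mm.
- pry (a point): Middle of the mouth of the pry gap at the front of the case, case (-56, 0, 36) mm. The gap is 12 mm high (30 to 42 mm above the bench), 14 mm deep in +x to the case wall, as wide as the case; below it is the black ledge, above it the lip of the cover.
- hinge (a point): Middle of the cover's hinge line, on the case's far rim at case (42, 0, 42) mm; its axes are the case's, and the line runs along y.
- cover (a joint): Angle of the green cover, rad: 0 shut, grows as its front edge rises, stop at 1.9 (leaning back past upright). Plate 98 x 236 x 5 mm, 140 g, underside 42 mm above the bench when shut. Stiff hinge (about 0.11 N m friction): it stays wherever it is left; raising it takes about 2 N at the front edge.
- cover_edge (a point): Middle of the cover's front edge, 98 mm from the hinge; moves with the cover.
- mat: Black rubber mat fixed on the bench, 230 x 90 x 3 mm, where the shoe horn lies at the start. Origin: centre of underside; x along its length.
- horn: Steel shoe horn with dark wood handle, 190 mm, 90 g. Origin: underside, near its middle; x towards the blade's tip, z up. Handle 18 mm wide, 16 mm high from x = -95 to +5 mm; flat blade 28 mm wide, 3 mm thick, level with the underside, from x = 5 to a rounded tip at 95 mm. Turned-up rims beside the blade (to x = 82) are for looks only.
- horn_grip (a point): Place to hold the horn, on the handle near the balance point, 15 mm behind the origin, 8 mm above the underside.
- horn_tip (a point): End of the blade, 95 mm ahead of the origin, half way through its thickness.
- pack1: Large (boot) battery pack, black with an orange panel and two brass contacts, 56 x 39 x 24 mm (x, y, z), 63 to 126 g. Same above and below, either side may be up. Origin at its centre, 12 mm above what it lies on. May be absent.
- pack2: Large (boot) battery pack, black with an orange panel and two brass contacts, 56 x 39 x 24 mm (x, y, z), 63 to 126 g. Same above and below, either side may be up. Origin at its centre, 12 mm above what it lies on. May be absent.
- pack3: Large (boot) battery pack, black with an orange panel and two brass contacts, 56 x 39 x 24 mm (x, y, z), 63 to 126 g. Same above and below, either side may be up. Origin at its centre, 12 mm above what it lies on. May be absent.
- slim1: Small (glove) battery pack, same look but 42 x 26 x 20 mm (x, y, z), 55 g. Origin at its centre. May be absent.
- slim2: Small (glove) battery pack, same look but 42 x 26 x 20 mm (x, y, z), 55 g. Origin at its centre. May be absent.
- slim3: Small (glove) battery pack, same look but 42 x 26 x 20 mm (x, y, z), 55 g. Origin at its centre. May be absent.
- flashlight: Bystander: white flashlight standing on its head, 56 mm wide, 140 mm tall. Origin: centre of underside.
- saucer: Brown ceramic planter saucer, loose, 450 g, 160 mm across the rim, 18 mm high; flat floor 5 mm thick, inside about 144 mm across at the floor. Origin: centre of underside.
- tin: Bystander: aluminium tin with twist cap, 54 mm across, 60 mm tall. Origin: centre of underside.
Not all that is in view belongs to the job. Of the things shaped like the horn, the steel one is meant.

How it is judged:
On the way, in this order (a step that is already met when the one before it is completed fails the run):
1. the horn levers the cover up past 0.35 rad (value of joint cover above 0.35 rad and contact force between horn and cover above 0.3 N), for 0.1 s.
2. all large packs present lie flat on the case floor, cover still open (x of pack1 in the frame of case between -0.038 and 0.038 m and y of pack1 in the frame of case between -0.114 and 0.114 m and z of pack1 in the frame of case between 0.01 and 0.0205 m and x of pack2 in the frame of case between -0.038 and 0.038 m and y of pack2 in the frame of case between -0.114 and 0.114 m and z of pack2 in the frame of case between 0.01 and 0.0205 m and x of pack3 in the frame of case between -0.038 and 0.038 m and y of pack3 in the frame of case between -0.114 and 0.114 m and z of pack3 in the frame of case between 0.01 and 0.0205 m and value of joint cover above 0.3 rad), for 0.2 s.
3. the cover is shut (value of joint cover below 0.05 rad), for 0.2 s.
At the end, for the whole second after the job is handed in: Large packs flat on the case floor (centre under 15.5 mm above it), small packs in the saucer (within 70 mm of its middle, centre 8 to 45 mm above its underside), cover under 0.05 rad, horn flat on the mat (origin within 60 mm along, 40 mm across of its centre), all at rest (x of pack1 in the frame of case between -0.038 and 0.038 m and y of pack1 in the frame of case between -0.114 and 0.114 m and z of pack1 in the frame of case between 0.01 and 0.0205 m and x of pack2 in the frame of case between -0.038 and 0.038 m and y of pack2 in the frame of case between -0.114 and 0.114 m and z of pack2 in the frame of case between 0.01 and 0.0205 m and x of pack3 in the frame of case between -0.038 and 0.038 m and y of pack3 in the frame of case between -0.114 and 0.114 m and z of pack3 in the frame of case between 0.01 and 0.0205 m and horizontal distance between each of slim1, slim2, slim3 and saucer below 0.07 m and z of slim1 in the frame of saucer between 0.008 and 0.045 m and z of slim2 in the frame of saucer between 0.008 and 0.045 m and z of slim3 in the frame of saucer between 0.008 and 0.045 m and value of joint cover below 0.05 rad and x of horn in the frame of mat between -0.06 and 0.06 m and y of horn in the frame of mat between -0.04 and 0.04 m and z of horn in the frame of mat between -0.002 and 0.009 m and angle between horn's own z axis and vertical below 0.15 rad and linear speed of each of pack1, pack2, pack3, slim1, slim2, slim3, horn below 0.02 m/s); the robot touches nothing.
It fails at once if the fingers, not the horn, raise the shut cover (contact force between the fingers and cover above 0.5 N and velocity of joint cover above 0.08 rad/s and value of joint cover between 0.04 and 0.2 rad).
It fails at once if the flashlight is moved more than 25 mm (distance of flashlight from where it was at the start of the episode above 0.025 m).
It fails at once if the tin is moved more than 25 mm (distance of tin from where it was at the start of the episode above 0.025 m).
Of pack1, pack2, pack3 only 2 to 3 are there at a start; the rules pass over those that are not, and their reading is None.
Of slim1, slim2, slim3 only 2 to 3 are there at a start; the rules pass over those that are not, and their reading is None.
At some moment in a run one of pack1, pack2, pack3, horn may be knocked a few centimetres aside while the robot is not near it.
Once in a run the grip may slacken for a moment while it holds something.
It also fails if it takes over 210 s, if anything falls off the work surface, if the arm or the gripper's body presses on something with over 40 N, if the wrist force passes 120 N, or if a joint passes its speed limit or range.

## Robot

A 7-joint arm with a two-finger parallel gripper is mounted at the origin on the work surface. World frame = base frame: x ahead of the robot, y to its left, z up, the work surface at z = 0. Lengths are in m, angles in rad, forces in N, time in s.
With the tool pointing down it reaches from about 0.4 to 0.925 m from the base axis. Payload 5.6 kg.
Tool frame: the origin (TCP) lies at the very end of the fingers, on their centre line; the grasp point (between the pads) lies 19 mm behind it; z points along the fingers, y is the line along which they close (so a half turn about z gives the same grasp; the last joint's range is limited). The gripper opens to 85 mm and grips with 20 to 120 N. Pads are 22 mm wide; open, the fingers measure 114 mm over their backs; the gripper's body (76 mm by 85 mm) begins 54 mm behind the grasp point. The pads swing forward as they close: fully open they stand 13 mm farther back than shut.
Start: joints at [1.221, 0.468, -0.012, 1.603, 0.006, 1.071, -0.056], TCP at [0.196, -0.62, 0.231] pointing down, gripper open.
Joint ranges: [-2.53, 2.53], [-0.31, 2.02], [-1.57, 1.55], [0.28, 2.44], [-1.29, 4.43], [0.15, 1.84], [-2.92, 2.92]. Speed limits (rad/s): [2.57, 2.57, 3.14, 3.14, 3.14, 3.14, 3.14].

## Interface

Orientations are given as a unit quaternion [x, y, z, w].
In Python, from rig import readout, viewer, arm gives the robot as it stands.
- The arm moves only by the tool jog_arm, never from a script. Its argument "series" is one flat list of numbers, 7 for each row, row after row: the closure, from -1 (fully open) to 1 (shut), then the shift along the tool's x, y, z in units of 30 mm (1.0 is 30 mm), then the turn, a rotation vector about the tool's x, y, z in units of 6 degrees (1.0 is 6 degrees). A call has 1 to 20 rows; each row is the pose to reach, as a shift and turn from the pose commanded when the call began, along the tool's axes at that moment; what a row does not reach only later rows make up. A row lasts 1/10 s, in which the tool goes at most 50 mm and 8.59 degrees, less where a joint would pass 70% of its speed; a pose out of reach is approached as far as the arm can. A call with a gripper value outside its range is refused whole. The fingers move at their own pace and stop on an object; "newtons" is the grip in N (left out, the last holds). Time passes only in rows, so rows that repeat a pose let the fingers close. It gives the time, the measured TCP pose, the force, the opening and the grip force at its end, in the units of the state.
- readout.state(): the state, without advancing time (a new reading comes with each control period).
- viewer.grab_frame(name): name is "side" or "top"; returns a dict with "frame" (480x640x3 uint8, blue, green, red), "mtx" (3x3 intrinsics, pixels), "pose" (4x4, takes a point from camera to world coordinates). Camera axes: x right, y up, looking along -z (the intrinsics and any distortion apply to the point x, -y, -z); pixel columns grow to the right and rows downward; lengths in m; the calibration is good to about 2 mm. A picture is of the moment at which its call begins. There is no depth.
- arm.job_done(): hands the job in; it is judged then, once.
The state is a dict: "t": time; "joint_pos": joint angles; "joint_velocities": joint speeds; "joint_efforts": joint torques, N m; "tool_pos": TCP position; "orientation": TCP orientation; "wrist_force": force on the tool from outside, world axes, zero at the start; "moment": the same for the moment, N m; "width": finger opening in m; "grasp_force": force on a finger pad.
Only numpy, scipy, OpenCV 4.12 (cv2) and the standard library are available. Lean on these libraries where they do the work, as an engineer would, in place of code of your own. Each camera call takes 0.05 s, during which the arm holds its last target. There are 200 camera calls.

## Working session

There is one attempt and no reset: what is moved stays moved. The work goes in short steps, Python scripts to look and compute and a tool call to move; the robot and the scene stay as the last step left them, time stands still between calls to the robot, and variables do not carry over. Pictures are saved under pics/ and viewed, at most 14 in all, crops included, and the job is handed in when it is done.

Besides the shell and the picture viewer there is one more tool, called after "Call:" as name(argument=value, ...) on one line, values as JSON. jog_arm: Moves the arm, as the interface text tells. Its arguments: {"type":"object","properties":{"series":{"type":"array"},"newtons":{"type":"number"}},"required":["series"]}

```bash
mkdir -p pics; ls
python3 - <<'E'
from rig import readout, viewer
import cv2
print(readout.state())
for n in("top","side"):
    f=viewer.grab_frame(n); cv2.imwrite(f"pics/{n}0.png",f["frame"]); print(n,f["mtx"],f["pose"],[k for k in f])
E
```

```text
pics
{'t': 0.0, 'joint_pos': array([ 1.22097568,  0.46838359, -0.0115816 ,  1.60363495,  0.00597946,
        1.0713606 , -0.05633993]), 'joint_velocities': array([ 0.00115257,  0.00012811, -0.00147271,  0.00042377, -0.00122813,
        0.00032684, -0.00020429]), 'joint_efforts': array([ 1.40969401e-03, -5.32386303e+01,  2.20659887e-02, -2.51310933e+01,
        1.14746578e-02,  7.62460695e-03,  6.05029200e-06]), 'tool_pos': array([ 0.19608042, -0.61914117,  0.23032944]), 'orientation': array([ 9.88265449e-01,  1.52743692e-01, -1.90017553e-04, -8.55168603e-04]), 'wrist_force': array([-0.1037909 , -0.58163909, -0.03334019]), 'moment': array([0.03012729, 0.01679348, 0.01101374]), 'grasp_force': 0.0, 'width': 0.08502838831465172}
top [[548.37254051   0.         319.73740589]
 [  0.         548.37254051 232.6632954 ]
 [  0.           0.           1.        ]] [[ 0.00683401  0.99790928 -0.06426799  0.47001362]
 [-0.99978811  0.00557064 -0.01981661 -0.09768008]
 [-0.01941716  0.0643898   0.9977359   1.59496795]
 [ 0.          0.          0.          1.        ]] ['frame', 'mtx', 'pose']
side [[545.34623538   0.         311.37385986]
 [  0.         545.34623538 243.97138094]
 [  0.           0.           1.        ]] [[-0.99218242  0.08132703 -0.09465705  0.41911759]
 [-0.12423403 -0.71557516  0.68739952  0.94145369]
 [-0.01183007  0.69378534  0.72008468  1.14380761]
 [ 0.          0.          0.          1.        ]] ['frame', 'mtx', 'pose']
```

View pics/top0.png

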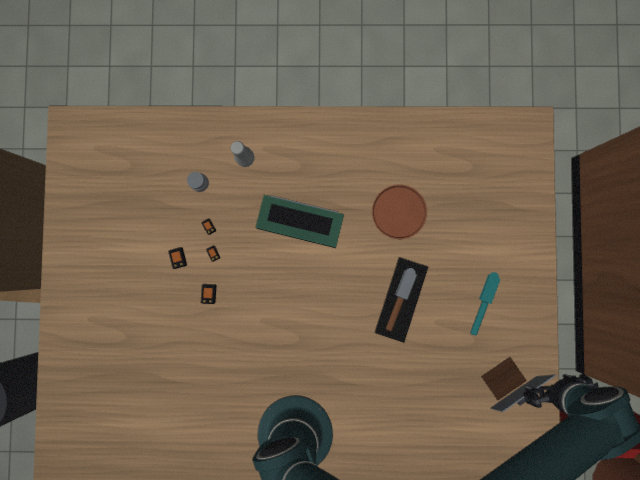

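View pics/side0.png

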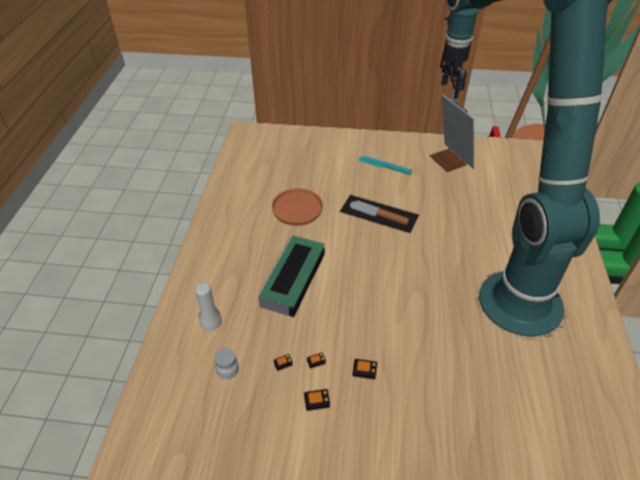

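```bash
cat > h.py <<'E'
import numpy as np, cv2
from scipy.spatial.transform import Rotation as R
from rig import readout, viewer
def grab(n):
    f=viewer.grab_frame(n); return f["frame"],f["mtx"],f["pose"]
def world(px,z,K,T):
    """pixels (N,2) onto the plane at height z"""
    px=np.atleast_2d(np.asarray(px,float)); z=np.broadcast_to(z,len(px))
    d=np.c_[px,np.ones(len(px))]@np.linalg.inv(K).T*[1,-1,-1]@T[:3,:3].T
    o=T[:3,3]; return o+d*((z-o[2])/d[:,2])[:,None]
def pix(P,K,T):
    q=(np.atleast_2d(P)-T[:3,3])@T[:3,:3]*[1,-1,-1]@K.T; return q[:,:2]/q[:,2:]
def blobs(mask,z,K,T,amin=20):
    """rectangles (centre xy, long side, short side, direction of long side in deg) of blobs, on plane z"""
    out=[]
    for c in cv2.findContours(mask.astype(np.uint8),cv2.RETR_EXTERNAL,cv2.CHAIN_APPROX_NONE)[0]:
        a=cv2.contourArea(c)
        if a<amin: continue
        w=world(c[:,0],z,K,T)[:,:2]
        b=cv2.boxPoints(cv2.minAreaRect((w*1000).astype(np.float32))); e=b[1]-b[0]; f=b[2]-b[1]
        if np.hypot(*e)<np.hypot(*f): e,f=f,e
        out.append((c[:,0].mean(0).round(0),(b.mean(0)).round(1),round(float(np.hypot(*e)),1),round(float(np.hypot(*f)),1),round(float(np.degrees(np.arctan2(e[1],e[0]))%180),1)))
    return out
def rel(P,q):
    """shift (30 mm units) and turn (6 deg units) from the present tool pose to position P, Rotation q"""
    s=readout.state(); r=R.from_quat(s["orientation"])
    return (r.inv().apply(np.array(P)-s["tool_pos"])/.03).round(2), np.degrees((r.inv()*q).as_rotvec()/6).round(2)
def down(deg):
    """tool straight down, fingers closing along the world direction deg (mod 180), nearest to present"""
    s=readout.state(); r=R.from_quat(s["orientation"]); c=[]
    for a in (deg,deg+180):
        a=np.radians(a); y=np.array([np.cos(a),np.sin(a),0]); z=np.array([0,0,-1.])
        c.append(R.from_matrix(np.c_[np.cross(y,z),y,z]))
    return min(c,key=lambda q:(r.inv()*q).magnitude())
E
python3 - <<'E'
from h import *
for n in("top","side"):
    I,K,T=grab(n); H=cv2.cvtColor(I,cv2.COLOR_BGR2HSV); h,s,v=[H[...,i].astype(int) for i in range(3)]
    B=I.astype(int)
    print(n)
    if n=="top":
        roi=np.zeros(v.shape,bool); roi[130:350,150:520]=1; win=(160,130,460,350)
    else:
        roi=np.zeros(v.shape,bool); roi[140:420,190:430]=1; win=(190,150,430,420)
    print("green",blobs(roi&(h>60)&(h<88)&(s>90),.047,K,T,100))
    print("dark",blobs(roi&(v<55),.0,K,T,60)); 
    print("orange",blobs(roi&(h<14)&(s>190)&(v>150),.024,K,T,15))
    print("saucer",blobs(roi&(h<12)&(s>110)&(s<200)&(v>100),.018,K,T,300))
    x0,y0,x1,y1=win; c=I[y0:y1,x0:x1]; c=cv2.resize(c,None,fx=2.2,fy=2.2,interpolation=cv2.INTER_CUBIC)
    cv2.imwrite(f"pics/crop_{n}.png",c)
E
```

```text
top
green [(array([300., 221.]), array([602.1,  -9.1], dtype=float32), 230.4, 94.7, 76.8)]
dark [(array([208., 294.]), array([393.3, 256.4], dtype=float32), 55.1, 40.2, 177.3), (array([401., 300.]), array([ 381.6, -302.6], dtype=float32), 227.7, 87.5, 162.1), (array([177., 258.]), array([497.4, 349.4], dtype=float32), 55.1, 41.1, 15.5), (array([299., 219.]), array([612.4,  -6.1], dtype=float32), 185.4, 51.7, 76.6)]
orange []
saucer [(array([402., 209.]), array([ 636.9, -298.2], dtype=float32), 150.5, 150.4, 166.2)]
side
green [(array([292., 272.]), array([600.3,  -5.8], dtype=float32), 231.9, 96.6, 76.4)]
dark [(array([314., 403.]), array([496.2, 341. ], dtype=float32), 52.4, 39.9, 7.6), (array([361., 371.]), array([393.2, 245.4], dtype=float32), 51.1, 41.8, 176.0), (array([307., 283.]), array([563.9, -13.1], dtype=float32), 249.6, 19.6, 76.1), (array([291., 269.]), array([614.6, -52.2], dtype=float32), 183.6, 49.3, 76.4), (array([380., 213.]), array([ 380.1, -305.9], dtype=float32), 222.2, 79.8, 162.0)]
orange []
saucer [(array([297., 206.]), array([ 633.1, -289.3], dtype=float32), 160.1, 151.3, 96.4)]
```

Run:
```python
import cv2
I=cv2.imread("pics/top0.png");J=cv2.imread("pics/side0.png")
a=cv2.resize(I[205:345,365:445],(400,350*2)[:2] if 0 else (320,560),interpolation=cv2.INTER_CUBIC)
b=cv2.resize(J[230:320,250:340],(450,450),interpolation=cv2.INTER_CUBIC)
import numpy as np
o=np.zeros((580,800,3),np.uint8);o[:560,:320]=a;o[:450,330:780]=b
cv2.imwrite("pics/hc.png",o)
```

```text
(no output)
```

View pics/hc.png

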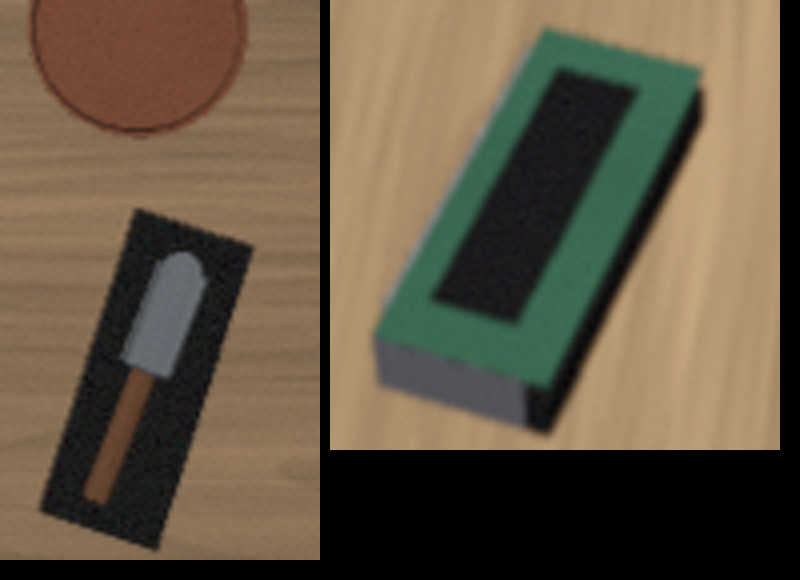

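```bash
cat >> h.py <<'E'
from scipy.optimize import minimize
def box(x0,x1,y0,y1,z0,z1): return np.array([[x,y,z] for x in(x0,x1) for y in(y0,y1) for z in(z0,z1)])
PACK=[box(-28,28,-19.5,19.5,0,24)]; SLIM=[box(-21,21,-13,13,0,20)]
t=np.linspace(-1.57,1.57,9)
HORN=[box(-95,5,-9,9,3,19),np.r_[box(5,81,-14,14,3,6),np.c_[81+14*np.cos(t),14*np.sin(t),0*t+6]]]
COVER=[box(-56,42,-118,118,42,47)]
MASK={"pack":lambda h,s,v:(v<62)|((h<14)&(s>150)),"green":lambda h,s,v:((h>60)&(h<88)&(s>90))|(v<62)}
def fit(views,shape,p0,mask,rad=60):
    """fit x,y (mm), yaw (deg) of a solid made of convex parts to masks in the views; returns pose and IoU"""
    data=[]
    for I,K,T in views:
        H=cv2.cvtColor(I,cv2.COLOR_BGR2HSV).astype(int); m=mask(H[...,0],H[...,1],H[...,2]).astype(np.uint8)
        c=pix([p0[0]/1e3,p0[1]/1e3,.01],K,T)[0].astype(int); x0,y0=c-rad
        m=cv2.morphologyEx(m[y0:y0+2*rad,x0:x0+2*rad],cv2.MORPH_CLOSE,np.ones((3,3)))
        k,l,st,ce=cv2.connectedComponentsWithStats(m)
        j=min(range(1,k),key=lambda i:1e9 if st[i,4]<40 else np.hypot(*(ce[i]-rad)))
        data.append((cv2.resize((l==j).astype(np.uint8),None,fx=4,fy=4,interpolation=cv2.INTER_NEAREST),x0,y0,K,T))
    def iou(p):
        a=np.radians(p[2]); r=np.array([[np.cos(a),-np.sin(a),0],[np.sin(a),np.cos(a),0],[0,0,1]]); e=0
        for m,x0,y0,K,T in data:
            d=np.zeros_like(m)
            for s in shape:
                q=(pix((s@r.T+[p[0],p[1],0])/1e3,K,T)-[x0,y0]+.5)*4-.5
                cv2.fillConvexPoly(d,cv2.convexHull((q*16).round().astype(np.int32)),1,shift=4)
            e+=(m&d).sum()/(m|d).sum()
        return -e/len(data)
    b=min((minimize(iou,np.add(p0,[0,0,o]),method="Nelder-Mead",options=dict(initial_simplex=np.add(p0,[0,0,o])+np.array([[0,0,0],[8,0,0],[0,8,0],[0,0,8]]))) for o in(-6,0,6)),key=lambda r:r.fun)
    return b.x.round(1),round(-b.fun,3)
E
python3 - <<'E'
from h import *
V=[grab("top"),grab("side")]
print("case",fit(V,COVER,[608,-9,-13.4],MASK["green"],70),[fit([v],COVER,[608,-9,-13.4],MASK["green"],70) for v in V])
for n,p in dict(A=[497,346,15.5],B=[393,254,177]).items(): print(n,fit(V,PACK,p,MASK["pack"],20),[fit([v],PACK,p,MASK["pack"],20) for v in V])
K,T=V[0][1:]
for n,q in dict(C=(208.5,226.5),D=(213,253.5)).items():
    p=world(q,.015,K,T)[0]*1e3
    print(n,p.round(),max((fit(V,SLIM,[p[0],p[1],a],MASK["pack"],12) for a in(0,30,60,90,120,150)),key=lambda r:r[1]))
tip=world((410,268),.005,K,T)[0]*1e3; end=world((389,330),.015,K,T)[0]*1e3; print(tip,end)
a=np.degrees(np.arctan2(*(tip-end)[1::-1])); c=(tip+end)[:2]/2
hm=lambda h,s,v:(v>70)
def inmat(h,s,v): return ((v>62)&((s<70)|(h<13)))
print("horn",fit(V,HORN,[c[0],c[1],a],inmat,45),[fit([v],HORN,[c[0],c[1],a],inmat,45) for v in V])
E
```

```text
case (array([606.3,  -8.1, -13.2]), np.float64(0.906)) [(array([608.8,  -8.8, -13.4]), np.float64(0.943)), (array([603.2,  -6.6, -12.4]), np.float64(0.904))]
A (array([496.9, 345.6,  10.9]), np.float64(0.677)) [(array([496.7, 345.5,  13.4]), np.float64(0.85)), (array([495.4, 342.7,   7.7]), np.float64(0.512))]
B (array([394.6, 254.6, 180.8]), np.float64(0.693)) [(array([394.6, 254. , 180.7]), np.float64(0.873)), (array([393.6, 248.8, 178. ]), np.float64(0.518))]
C [588. 257.  15.] (array([589.3, 257. , 210.7]), np.float64(0.633))
D [510. 242.  15.] (array([511.4, 243. ,  27.5]), np.float64(0.607))
[ 471.73534159 -327.23129602    5.        ] [ 295.09131693 -265.49978075   15.        ]
horn (array([ 383.9, -299.3,  -21.3]), np.float64(0.677)) [(array([ 384.4, -298. ,  -21.7]), np.float64(0.793)), (array([ 383.2, -301.1,  -21.4]), np.float64(0.597))]
```

Run:
```python
from h import *
q=down(68.5); print(rel([.3747,-.2948,.12],q))
```

```text
(array([ 8.94, -8.52,  3.7 ]), array([-0.  ,  0.  ,  6.51]))
```

Call:
jog_arm(series=[-0.4,8.94,-8.52,3.7,0,0,6.51,-0.4,8.94,-8.52,3.7,0,0,6.51,-0.4,8.94,-8.52,3.7,0,0,6.51,-0.4,8.94,-8.52,3.7,0,0,6.51,-0.4,8.94,-8.52,3.7,0,0,6.51,-0.4,8.94,-8.52,3.7,0,0,6.51,-0.4,8.94,-8.52,3.7,0,0,6.51,-0.4,8.94,-8.52,3.7,0,0,6.51,-0.4,8.94,-8.52,3.7,0,0,6.51,-0.4,8.94,-8.52,3.7,0,0,6.51,-0.4,8.94,-8.52,3.7,0,0,6.51,-0.4,8.94,-8.52,3.7,0,0,6.51,-0.4,8.94,-8.52,3.7,0,0,6.51,-0.4,8.94,-8.52,3.7,0,0,6.51,-0.4,8.94,-8.52,3.7,0,0,6.51], newtons=100)

```text
t: 1.8
tool_pos: [0.3746, -0.2954, 0.1203]
orientation: [0.982, -0.187, 0.0, 0.0]
wrist_force: [-0.9, 0.6, -0.2]
width: 0.0598
grasp_force: 0.0
```

Run:
```python
from h import *
s=readout.state();print(s["t"],s["tool_pos"],s["width"]); print(rel([.3747,-.2948,.0055],down(68.5)))
```

```text
1.8 [ 0.37455688 -0.29542142  0.12034505] 0.05984726941239321
(array([-0.  , -0.02,  3.83]), array([ 0.  , -0.  , -0.01]))
```

Call:
jog_arm(series=[-0.4,0,0,1.3,0,0,0,-0.4,0,0,2.6,0,0,0,-0.4,0,0,3.5,0,0,0,-0.4,0,0,3.82,0,0,0,-0.4,0,0,3.82,0,0,0,-0.4,0,0,3.82,0,0,0,1,0,0,3.82,0,0,0,1,0,0,3.82,0,0,0,1,0,0,3.82,0,0,0,1,0,0,3.82,0,0,0,1,0,0,3.82,0,0,0,1,0,0,3.82,0,0,0,1,0,0,3.82,0,0,0,1,0,0,3.82,0,0,0])

```text
t: 3.2
tool_pos: [0.3753, -0.2954, 0.007]
orientation: [0.982, -0.186, 0.001, 0.0]
wrist_force: [-0.9, -0.1, 9.2]
width: 0.0147
grasp_force: 98.2
```

Call:
jog_arm(series=[1,0,0,-0.8,0,0,0,1,0,0,-1.6,0,0,0,1,0,0,-2.4,0,0,0,1,0,0,-3.2,0,0,0,1,0,0,-3.2,0,0,0,1,0,0,-3.2,0,0,0])

```text
t: 3.8
tool_pos: [0.3748, -0.2951, 0.102]
orientation: [0.982, -0.186, 0.001, 0.0]
wrist_force: [-1.2, -0.1, -1.2]
width: 0.0149
grasp_force: 98.3
```

Run:
```python
from h import *
I,K,T=grab("side");J,L,U=grab("top")
o=np.zeros((400,800,3),np.uint8)
for k,(X,a,b) in enumerate(((I,K,T),(J,L,U))):
    c=pix([.38,-.3,.1],a,b)[0].astype(int); o[:,k*400:k*400+400]=cv2.resize(X[c[1]-50:c[1]+50,c[0]-50:c[0]+50],(400,400),interpolation=cv2.INTER_CUBIC)
cv2.imwrite("pics/grip.png",o)
c=np.array([608,-8.6]);a=np.radians(-13.3);x=np.array([np.cos(a),np.sin(a)])
g=c+x*(-75-105); print(g, rel([*g/1e3,.105],down(90-13.3)))
```

```text
[432.8278029   32.80895269] (array([ -2.18, -10.87,  -0.13]), array([-0.  ,  0.02, -1.36]))
```

View pics/grip.png

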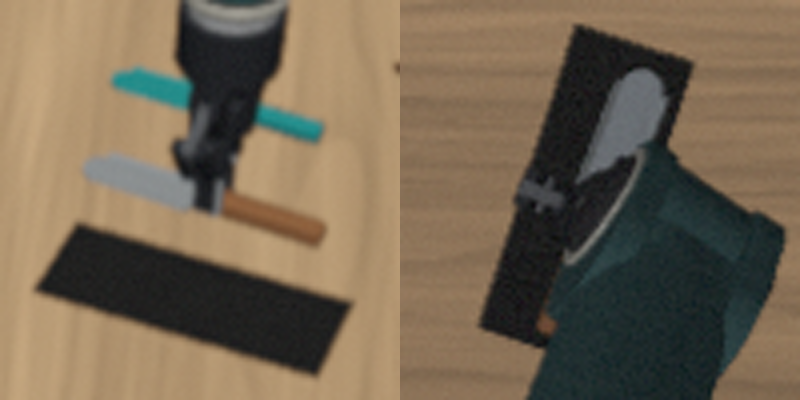

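Call:
jog_arm(series=[1,-0.4,-2,0,0,0,-0.3,1,-0.8,-4,0,0,0,-0.6,1,-1.2,-6,0,0,0,-0.9,1,-1.6,-8,0,0,0,-1.2,1,-2,-10,0,0,0,-1.36,1,-2.18,-10.87,0,0,0,-1.36,1,-2.18,-10.87,0,0,0,-1.36,1,-2.18,-10.87,0,0,0,-1.36,1,-2.18,-10.87,0,0,0,-1.36,1,-2.18,-10.87,0,0,0,-1.36,1,-2.18,-10.87,0,0,0,-1.36,1,-2.18,-10.87,0,0,0,-1.36,1,-2.18,-10.87,0,0,0,-1.36])

```text
t: 5.2
tool_pos: [0.4333, 0.0316, 0.1017]
orientation: [0.993, -0.117, 0.0, 0.0]
wrist_force: [-0.2, 0.0, -1.0]
width: 0.0148
grasp_force: 98.4
```

Run:
```python
from h import *
V={n:grab(n) for n in("side","top")}
s=readout.state(); p=s["tool_pos"]; print(s["t"],p)
a=np.radians(-13.3);x=np.array([np.cos(a),np.sin(a),0])
o=np.zeros((480,800,3),np.uint8)
for k,n in enumerate(V):
    I,K,T=V[n]; I=I.copy(); c=pix(p+x*.04,K,T)[0].astype(int); S=5
    O=cv2.resize(I[c[1]-48:c[1]+48,c[0]-40:c[0]+40],None,fx=S,fy=S,interpolation=cv2.INTER_CUBIC)
    for d,dz in((.105,-.0025),(.105,.01),(-.085,.004)):
        q=(pix(p+x*d+[0,0,dz],K,T)[0]-c+[40,48])*S; print(n,d,dz,q.round()); cv2.circle(O,tuple(q.astype(int)),2,(0,0,255),-1)
    o[:,k*400:k*400+400]=O
cv2.imwrite("pics/hover.png",o)
```

```text
5.3 [0.43336867 0.03192934 0.10170326]
side 0.105 -0.0025 [ 82. 211.]
side 0.105 0.01 [ 82. 195.]
side -0.085 0.004 [441. 299.]
top 0.105 -0.0025 [230. 129.]
top 0.105 0.01 [228. 128.]
top -0.085 0.004 [145. 470.]
```

View pics/hover.png

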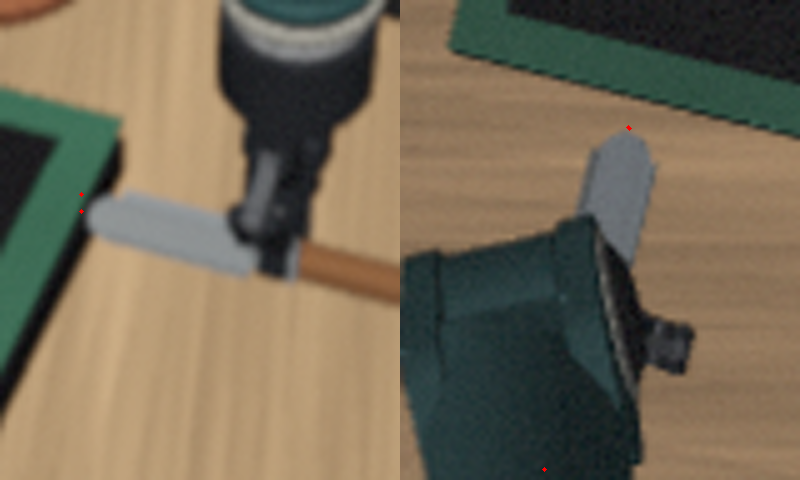

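```bash
cat >> h.py <<'E'
C0=np.array([.608,-.0086]); CA=np.radians(-13.3); CX=np.array([np.cos(CA),np.sin(CA)]); CY=np.array([-CX[1],CX[0]])
def case(x,y,z): return np.r_[C0+CX*x/1e3+CY*y/1e3,z/1e3]
E
python3 - <<'E'
from h import *
q=down(76.7)
for x,z in((-180,41),(-146,41)): print(rel(case(x,0,z),q))
E
```

```text
(array([-0.02, -0.02,  2.02]), array([ 0.  , -0.  , -0.01]))
(array([ 1.11, -0.03,  2.02]), array([ 0.  , -0.  , -0.01]))
```

Call:
jog_arm(series=[1,0,-0.02,0.8,0,0,0,1,0,-0.02,1.6,0,0,0,1,0,-0.02,2.02,0,0,0,1,0,-0.02,2.02,0,0,0,1,0.25,-0.02,2.02,0,0,0,1,0.5,-0.02,2.02,0,0,0,1,0.7,-0.02,2.02,0,0,0,1,0.85,-0.02,2.02,0,0,0,1,0.97,-0.02,2.02,0,0,0,1,1.05,-0.02,2.02,0,0,0,1,1.05,-0.02,2.02,0,0,0,1,1.05,-0.02,2.02,0,0,0])

```text
t: 6.5
tool_pos: [0.4639, 0.0257, 0.041]
orientation: [0.993, -0.116, -0.0, 0.0]
wrist_force: [0.4, -0.6, -1.7]
width: 0.0154
grasp_force: 98.5
```

Run:
```python
from h import *
I,K,T=grab("side"); J,L,U=grab("top"); s=readout.state(); print(s["tool_pos"],s["wrist_force"])
o=np.zeros((480,800,3),np.uint8)
for k,(X,a,b) in enumerate(((I,K,T),(J,L,U))):
    c=pix(case(-65,0,40),a,b)[0].astype(int); o[:,k*400:k*400+400]=cv2.resize(X[c[1]-48:c[1]+48,c[0]-40:c[0]+40],(400,480),interpolation=cv2.INTER_CUBIC)
cv2.imwrite("pics/ins.png",o)
```

```text
[0.46386113 0.02575156 0.040998  ] [ 0.29532872  0.02972504 -1.33019451]
```

View pics/ins.png

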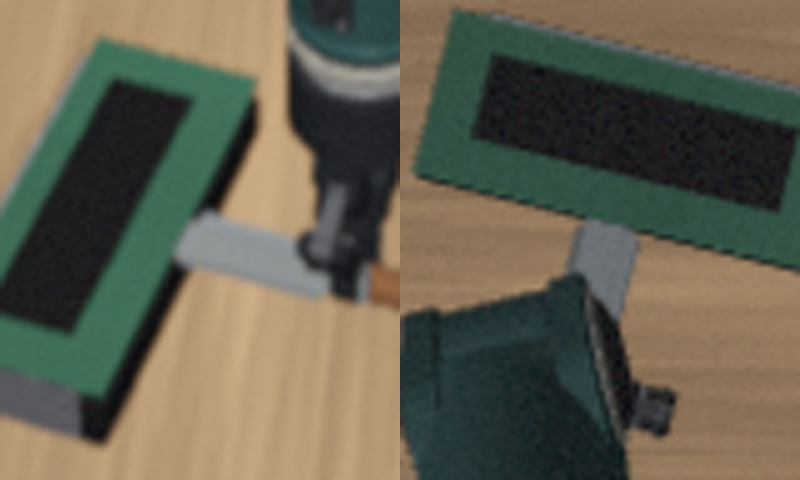

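Call:
jog_arm(series=[1,0,0,-0.15,0,0,0,1,0,0,-0.3,0,0,0,1,0.02,0,-0.5,0,0,0,1,0.05,0,-0.7,0,0,0,1,0.1,0,-0.9,0,0,0,1,0.17,0,-1.1,0,0,0,1,0.25,0,-1.3,0,0,0,1,0.35,0,-1.5,0,0,0,1,0.45,0,-1.7,0,0,0,1,0.5,0,-1.85,0,0,0,1,0.5,0,-1.85,0,0,0,1,0.5,0,-1.85,0,0,0])

```text
t: 7.8
tool_pos: [0.4795, 0.0223, 0.0969]
orientation: [0.993, -0.116, 0.001, -0.0]
wrist_force: [0.5, -0.9, -0.9]
width: 0.0153
grasp_force: 98.4
```

Run:
```python
from h import *
I,K,T=grab("side"); J,L,U=grab("top"); s=readout.state(); print(s["tool_pos"],s["wrist_force"],s["moment"])
o=np.zeros((480,800,3),np.uint8)
for k,(X,a,b) in enumerate(((I,K,T),(J,L,U))):
    c=pix(case(-35,0,60),a,b)[0].astype(int); o[:,k*400:k*400+400]=cv2.resize(X[c[1]-60:c[1]+60,c[0]-50:c[0]+50],(400,480),interpolation=cv2.INTER_CUBIC)
cv2.imwrite("pics/lift.png",o)
```

```text
[0.47917612 0.02231384 0.09667206] [-0.87551331 -0.91325263 -0.52824231] [ 0.00525035 -0.03861534 -0.01966436]
```

View pics/lift.png

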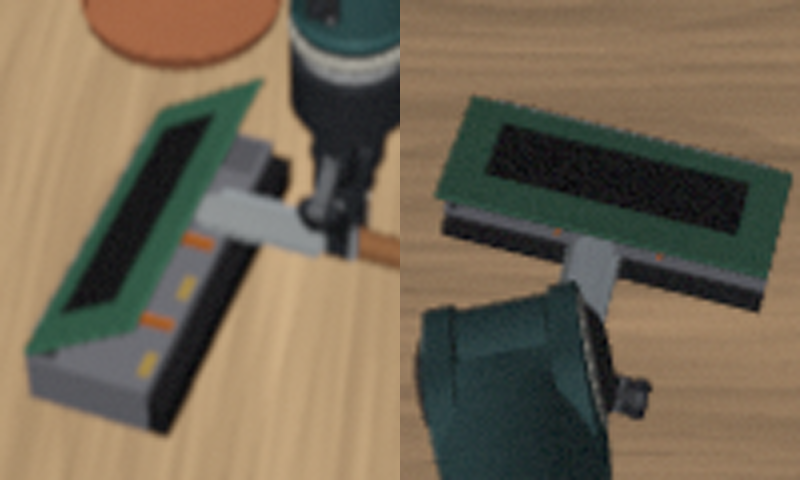

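Call:
jog_arm(series=[1,0.15,0,-0.13,0,0,0,1,0.3,0,-0.24,0,0,0,1,0.47,0,-0.35,0,0,0,1,0.68,0,-0.53,0,0,0,1,0.9,0,-0.7,0,0,0,1,1.15,0,-0.83,0,0,0,1,1.4,0,-0.95,0,0,0,1,1.67,0,-1.03,0,0,0,1,1.95,0,-1.1,0,0,0,1,2.2,0,-1.13,0,0,0,1,2.43,0,-1.13,0,0,0,1,2.7,0,-1.12,0,0,0,1,2.95,0,-1.1,0,0,0,1,3.1,0,-1.1,0,0,0,1,3.1,0,-1.1,0,0,0,1,3.1,0,-1.1,0,0,0])

```text
t: 9.5
tool_pos: [0.5696, 0.0009, 0.1296]
orientation: [0.993, -0.116, 0.0, -0.0]
wrist_force: [0.4, -0.0, -0.5]
width: 0.0152
grasp_force: 98.4
```

Call:
jog_arm(series=[1,-1.0,0,-0.2,0,0,0,1,-2.3,0,-0.2,0,0,0,1,-3.5,0,-0.2,0,0,0,1,-3.5,0,-0.2,0,0,0,1,-3.5,0,-0.2,0,0,0])

```text
t: 10.0
tool_pos: [0.4673, 0.0253, 0.1362]
orientation: [0.993, -0.116, 0.001, -0.0]
wrist_force: [-0.6, -0.8, -0.5]
width: 0.0151
grasp_force: 98.4
```

Run:
```python
from h import *
I,K,T=grab("side"); J,L,U=grab("top"); s=readout.state(); print(s["tool_pos"],s["wrist_force"])
o=np.zeros((480,800,3),np.uint8)
for k,(X,a,b) in enumerate(((I,K,T),(J,L,U))):
    c=pix(case(-35,0,60),a,b)[0].astype(int); o[:,k*400:k*400+400]=cv2.resize(X[c[1]-72:c[1]+72,c[0]-60:c[0]+60],(400,480),interpolation=cv2.INTER_CUBIC)
cv2.imwrite("pics/open.png",o)
q=down(68.5)
# put back: grip was at horn -7 mm; mat centre
print(rel([.3747,-.2954,.11],q))
```

```text
[0.46844417 0.02492668 0.1361201 ] [ 0.2266938  -0.24658227 -0.35841803]
(array([-0.58, 11.11,  0.86]), array([-0.01, -0.02,  1.36]))
```

View pics/open.png

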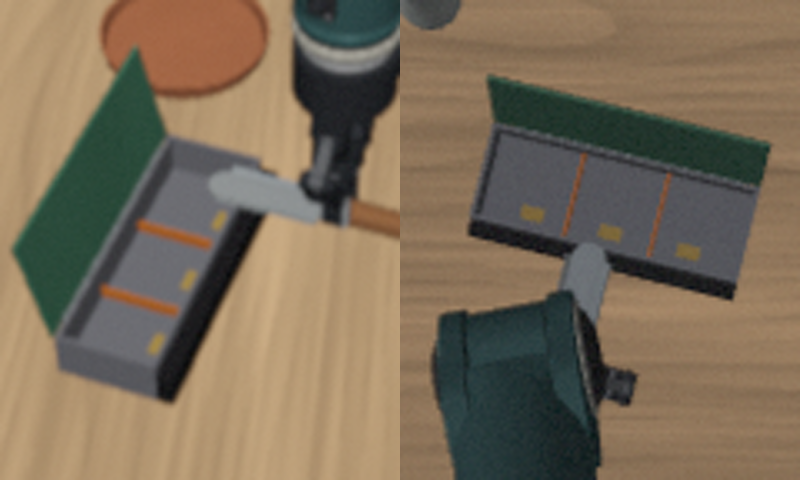

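Call:
jog_arm(series=[1,-0.1,1.6,0.1,0,0,0.2,1,-0.2,3.2,0.2,0,0,0.4,1,-0.3,4.8,0.3,0,0,0.6,1,-0.4,6.4,0.4,0,0,0.8,1,-0.5,8.0,0.5,0,0,1.0,1,-0.55,9.6,0.7,0,0,1.2,1,-0.58,11.11,0.86,0,0,1.36,1,-0.58,11.11,0.86,0,0,1.36,1,-0.58,11.11,0.86,0,0,1.36,1,-0.58,11.11,0.86,0,0,1.36,1,-0.58,11.11,1.86,0,0,1.36,1,-0.58,11.11,2.86,0,0,1.36,1,-0.58,11.11,3.6,0,0,1.36,1,-0.58,11.11,4.0,0,0,1.36,1,-0.58,11.11,4.22,0,0,1.36,1,-0.58,11.11,4.22,0,0,1.36,1,-0.58,11.11,4.22,0,0,1.36,1,-0.58,11.11,4.22,0,0,1.36])

```text
t: 11.9
tool_pos: [0.374, -0.2957, 0.0099]
orientation: [0.982, -0.186, 0.001, 0.0]
wrist_force: [-0.9, -1.0, -0.5]
width: 0.0152
grasp_force: 98.5
```

Call:
jog_arm(series=[0.2,0,0,0,0,0,0,0.0,0,0,0,0,0,0,-0.2,0,0,0,0,0,0,-0.2,0,0,0,0,0,0,-0.2,0,0,0,0,0,0,-0.2,0,0,-1,0,0,0,-0.2,0,0,-2,0,0,0,-0.2,0,0,-4,0,0,0,-0.2,0,0,-4,0,0,0,-0.2,0,0,-4,0,0,0])

```text
t: 12.9
tool_pos: [0.3745, -0.2962, 0.1309]
orientation: [0.982, -0.186, 0.002, 0.001]
wrist_force: [-0.5, -0.6, -0.9]
width: 0.0514
grasp_force: 0.0
```

Run:
```python
from h import *
V=[grab("top"),grab("side")]
for n,p in dict(A=[497,346,12],B=[394.6,254,0.7]).items(): print(n,fit(V[:1],PACK,p,MASK["pack"],20))
print("horn",fit(V[1:],HORN,[384,-299,-21.5],lambda h,s,v:((v>62)&((s<70)|(h<13))),45))
print(readout.state()["tool_pos"],rel([.3946,.2542,.12],down(90.7)))
```

```text
A (array([496.7, 346.7,  12.8]), np.float64(0.843))
B (array([394.6, 254.7,   0.7]), np.float64(0.866))
horn (array([ 424.3, -317.8,  -20.9]), np.float64(0.512))
[ 0.37274521 -0.29487442  0.12818247] (array([ -6.02, -17.3 ,   0.28]), array([-0.  ,  0.01, -3.7 ]))
```

Call:
jog_arm(series=[-0.4,-0.2,-9.8,0.1,0,0,-1.8,-0.4,-0.2,-9.8,0.1,0,0,-1.8,-0.4,-0.2,-9.8,0.1,0,0,-1.8,-0.4,-0.2,-9.8,0.1,0,0,-1.8,-0.4,-0.2,-9.8,0.1,0,0,-1.8,-0.4,-0.2,-9.8,0.1,0,0,-1.8,-0.4,-6.02,-17.3,0.28,0,0,-3.7,-0.4,-6.02,-17.3,0.28,0,0,-3.7,-0.4,-6.02,-17.3,0.28,0,0,-3.7,-0.4,-6.02,-17.3,0.28,0,0,-3.7,-0.4,-6.02,-17.3,0.28,0,0,-3.7,-0.4,-6.02,-17.3,0.28,0,0,-3.7,-0.4,-6.02,-17.3,0.28,0,0,-3.7,-0.4,-6.02,-17.3,0.28,0,0,-3.7,-0.4,-6.02,-17.3,0.28,0,0,-3.7,-0.4,-6.02,-17.3,0.28,0,0,-3.7])

```text
t: 14.6
tool_pos: [0.3956, 0.2521, 0.1199]
orientation: [1.0, 0.005, -0.001, 0.001]
wrist_force: [-0.0, 0.8, 0.1]
width: 0.0596
grasp_force: 0.0
```

Run:
```python
from h import *
print(rel([.3946,.2542,.010],down(90.7)))
V=[grab("side")]; H=lambda h,s,v:((v>62)&((s<70)|(h<13)))
print("horn",fit(V,HORN,[384,-299,-21.5],H,45))
```

```text
(array([-0.03, -0.08,  3.66]), array([ 0.01,  0.01, -0.02]))
horn (array([ 442.8, -302.3,  -88.5]), np.float64(0.262))
```

Call:
jog_arm(series=[-0.4,-0.03,-0.08,1.3,0,0,0,-0.4,-0.03,-0.08,2.6,0,0,0,-0.4,-0.03,-0.08,3.4,0,0,0,-0.4,-0.03,-0.08,3.6,0,0,0,-0.4,-0.03,-0.08,3.6,0,0,0,1,-0.03,-0.08,3.6,0,0,0,1,-0.03,-0.08,3.6,0,0,0,1,-0.03,-0.08,3.6,0,0,0,1,-0.03,-0.08,3.6,0,0,0,1,-0.03,-0.08,3.6,0,0,0,1,-0.03,-0.08,3.6,0,0,0,1,-0.03,-0.08,2.6,0,0,0,1,-0.03,-0.08,1.2,0,0,0,1,-0.03,-0.08,-0.3,0,0,0,1,-0.03,-0.08,-0.3,0,0,0,1,-0.03,-0.08,-0.3,0,0,0], newtons=60)

```text
t: 16.25
tool_pos: [0.3953, 0.2563, 0.1311]
orientation: [1.0, 0.006, 0.002, -0.001]
wrist_force: [0.2, 0.1, -1.1]
width: 0.0374
grasp_force: 60.6
```

Run:
```python
from h import *
I,K,T=grab("side"); J,L,U=grab("top"); 
o=np.zeros((400,800,3),np.uint8)
for k,(X,a,b,P) in enumerate(((I,K,T,[.4,-.3,.01]),(I,K,T,readout.state()["tool_pos"]))):
    c=pix(P,a,b)[0].astype(int); o[:,k*400:k*400+400]=cv2.resize(X[c[1]-50:c[1]+50,c[0]-50:c[0]+50],(400,400),interpolation=cv2.INTER_CUBIC)
cv2.imwrite("pics/packB.png",o)
q=down(76.7); 
for z in(120,18): print(rel(case(-2,0,z),q))
```

```text
(array([6.96, 8.87, 0.3 ]), array([0.01, 0.01, 2.33]))
(array([6.97, 8.87, 3.7 ]), array([0.01, 0.01, 2.33]))
```

View pics/packB.png

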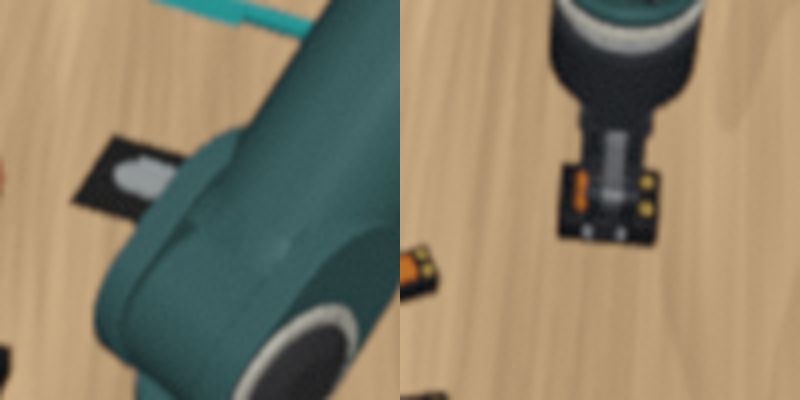

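Call:
jog_arm(series=[1,1.1,1.4,0,0,0,0.3,1,2.2,2.8,0,0,0,0.6,1,3.3,4.2,0.1,0,0,1,1,4.4,5.6,0.2,0,0,1.4,1,5.5,7,0.3,0,0,1.8,1,6.5,8.3,0.3,0,0,2.2,1,6.96,8.87,0.3,0,0,2.33,1,6.96,8.87,0.3,0,0,2.33,1,6.96,8.87,0.3,0,0,2.33,1,6.96,8.87,0.3,0,0,2.33])

```text
t: 17.35
tool_pos: [0.605, -0.0057, 0.1191]
orientation: [0.993, -0.115, -0.002, -0.0]
wrist_force: [-0.4, 0.4, -0.6]
width: 0.0372
grasp_force: 60.6
```

Run:
```python
from h import *
print(rel(case(-2,0,18.5),down(76.7)),readout.state()["width"])
```

```text
(array([0.06, 0.07, 3.35]), array([-0.  ,  0.03,  0.02])) 0.037173929469606654
```

Call:
jog_arm(series=[1,0.06,0.07,1.2,0,0,0,1,0.06,0.07,2.4,0,0,0,1,0.06,0.07,3.0,0,0,0,1,0.06,0.07,3.35,0,0,0,1,0.06,0.07,3.37,0,0,0,1,0.06,0.07,3.37,0,0,0,0,0.06,0.07,3.37,0,0,0,-0.2,0.06,0.07,3.37,0,0,0,-0.2,0.06,0.07,3.37,0,0,0,-0.2,0.06,0.07,3.37,0,0,0,-0.2,0.06,0.07,2.4,0,0,0,-0.2,0.06,0.07,1.2,0,0,0,-0.2,0.06,0.07,-0.2,0,0,0,-0.4,0.06,0.07,-0.2,0,0,0,-0.4,0.06,0.07,-0.2,0,0,0])

```text
t: 18.85
tool_pos: [0.6085, -0.0099, 0.1278]
orientation: [0.993, -0.116, 0.001, -0.0]
wrist_force: [-1.1, -0.6, -0.9]
width: 0.0597
grasp_force: 0.0
```

Run:
```python
from h import *
V=[grab("top")]
p,i=fit(V,PACK,[497,346,12],MASK["pack"],20); print(p,i)
print(rel([p[0]/1e3,p[1]/1e3,.12],down(90+p[2])))
```

```text
[454.2 333.1  14. ] 0.896
(array([-7.6 , -9.96,  0.21]), array([ 0.  ,  0.  , -4.55]))
```

Call:
jog_arm(series=[-0.4,-7.6,-9.96,0.21,0,0,-4.55,-0.4,-7.6,-9.96,0.21,0,0,-4.55,-0.4,-7.6,-9.96,0.21,0,0,-4.55,-0.4,-7.6,-9.96,0.21,0,0,-4.55,-0.4,-7.6,-9.96,0.21,0,0,-4.55,-0.4,-7.6,-9.96,0.21,0,0,-4.55,-0.4,-7.6,-9.96,0.21,0,0,-4.55,-0.4,-7.6,-9.96,0.21,0,0,-4.55,-0.4,-7.6,-9.96,0.21,0,0,-4.55,-0.4,-7.6,-9.96,0.21,0,0,-4.55,-0.4,-7.6,-9.96,0.21,0,0,-4.55,-0.4,-7.6,-9.96,0.21,0,0,-4.55,-0.4,-7.6,-9.96,0.21,0,0,-4.55])

```text
t: 20.2
tool_pos: [0.4551, 0.3321, 0.1201]
orientation: [0.993, 0.121, -0.0, 0.0]
wrist_force: [0.6, -1.0, 0.4]
width: 0.0594
grasp_force: 0.0
```

Run:
```python
from h import *
V=[grab("side")]
print(fit(V,PACK,[454,333,14],lambda h,s,v:(v<75)|((h<14)&(s>150)),20))
print(rel([.4542,.3331,.012],down(104)))
```

```text
(array([455.3, 326.2,  20.3]), np.float64(0.496))
(array([-0.02, -0.03,  3.61]), array([ 0.  ,  0.  , -0.01]))
```

Call:
jog_arm(series=[-0.4,-0.02,-0.03,1.3,0,0,0,-0.4,-0.02,-0.03,2.6,0,0,0,-0.4,-0.02,-0.03,3.4,0,0,0,-0.4,-0.02,-0.03,3.6,0,0,0,-0.4,-0.02,-0.03,3.6,0,0,0,1,-0.02,-0.03,3.6,0,0,0,1,-0.02,-0.03,3.6,0,0,0,1,-0.02,-0.03,3.6,0,0,0,1,-0.02,-0.03,3.6,0,0,0,1,-0.02,-0.03,3.6,0,0,0,1,-0.02,-0.03,3.6,0,0,0,1,-0.02,-0.03,2.6,0,0,0,1,-0.02,-0.03,1.2,0,0,0,1,-0.02,-0.03,-0.3,0,0,0,1,-0.02,-0.03,-0.3,0,0,0,1,-0.02,-0.03,-0.3,0,0,0])

```text
t: 21.85
tool_pos: [0.4544, 0.3344, 0.1309]
orientation: [0.993, 0.122, 0.002, -0.001]
wrist_force: [-0.9, -0.6, -1.8]
width: 0.0373
grasp_force: 60.5
```

Run:
```python
from h import *
print(rel(case(-2,66,120),down(76.7)),readout.state()["width"])
```

```text
(array([ 3.15, 10.35,  0.37]), array([-0.02, -0.03,  4.55])) 0.037312452969349735
```

Call:
jog_arm(series=[1,0.5,1.5,0,0,0,0.6,1,1.0,3,0,0,0,1.2,1,1.4,4.5,0.1,0,0,1.8,1,1.8,6,0.2,0,0,2.5,1,2.3,7.5,0.3,0,0,3.2,1,2.8,9,0.35,0,0,4,1,3.15,10.35,0.37,0,0,4.55,1,3.15,10.35,0.37,0,0,4.55,1,3.15,10.35,0.37,0,0,4.55,1,3.15,10.35,0.37,0,0,4.55])

```text
t: 22.85
tool_pos: [0.6193, 0.0573, 0.117]
orientation: [0.993, -0.114, -0.001, -0.0]
wrist_force: [-1.2, 1.1, -0.8]
width: 0.0369
grasp_force: 60.5
```

Run:
```python
from h import *
print(rel(case(-2,66,18.5),down(76.7)),readout.state()["width"])
```

```text
(array([0.08, 0.02, 3.28]), array([-0.  ,  0.02,  0.03])) 0.036919785486497936
```

Call:
jog_arm(series=[1,0.08,0.02,1.2,0,0,0,1,0.08,0.02,2.4,0,0,0,1,0.08,0.02,3.0,0,0,0,1,0.08,0.02,3.28,0,0,0,1,0.08,0.02,3.3,0,0,0,1,0.08,0.02,3.3,0,0,0,0,0.08,0.02,3.3,0,0,0,-0.15,0.08,0.02,3.3,0,0,0,-0.15,0.08,0.02,3.3,0,0,0,-0.15,0.08,0.02,3.3,0,0,0,-0.15,0.08,0.02,2.4,0,0,0,-0.15,0.08,0.02,1.2,0,0,0,-0.15,0.08,0.02,-0.2,0,0,0,-0.4,0.08,0.02,-0.2,0,0,0,-0.4,0.08,0.02,-0.2,0,0,0])

```text
t: 24.35
tool_pos: [0.6235, 0.0546, 0.1255]
orientation: [0.993, -0.116, 0.001, -0.0]
wrist_force: [-0.5, -0.5, 0.1]
width: 0.0594
grasp_force: 0.0
```

Run:
```python
from h import *
print(rel([.5114,.243,.13],down(117.5)))
```

```text
(array([-5.08, -5.25, -0.16]), array([ 0.  , -0.03, -6.8 ]))
```

Call:
jog_arm(series=[-0.4,-5.08,-5.25,-0.16,0,0,-6.8,-0.4,-5.08,-5.25,-0.16,0,0,-6.8,-0.4,-5.08,-5.25,-0.16,0,0,-6.8,-0.4,-5.08,-5.25,-0.16,0,0,-6.8,-0.4,-5.08,-5.25,-0.16,0,0,-6.8,-0.4,-5.08,-5.25,-0.16,0,0,-6.8,-0.4,-5.08,-5.25,-0.16,0,0,-6.8,-0.4,-5.08,-5.25,-0.16,0,0,-6.8,-0.4,-5.08,-5.25,-0.16,0,0,-6.8])

```text
t: 25.25
tool_pos: [0.5113, 0.2412, 0.1284]
orientation: [0.972, 0.236, -0.0, 0.0]
wrist_force: [0.8, 0.2, 0.4]
width: 0.0602
grasp_force: 0.0
```

Run:
```python
from h import *
V=[grab("side"),grab("top")]; s=readout.state(); print(s["tool_pos"])
I,K,T=V[0];J,L,U=V[1]
o=np.zeros((480,800,3),np.uint8)
for k,(X,a,b,P) in enumerate(((I,K,T,[.56,.16,.02]),(J,L,U,[.58,.14,.02]))):
    c=pix(P,a,b)[0].astype(int); c=c.clip([80,96],[560,384]); print(c); o[:,k*400:k*400+400]=cv2.resize(X[c[1]-96:c[1]+96,c[0]-80:c[0]+80],(400,480),interpolation=cv2.INTER_CUBIC)
cv2.imwrite("pics/slim.png",o)
print("tin ",world((197,184),.05,L,U))
m=lambda h,s,v:(v<75)|((h<14)&(s>150))
for v in V: print(fit([v],SLIM,[511.4,243,27.5],m,13),fit([v],SLIM,[589,257,30.7],m,13))
```

```text
[0.51117465 0.24177864 0.12870563]
[299 327]
[248 229]
tin  [[0.70667489 0.28412847 0.05      ]]
(array([508.1, 242.1,   6.9]), np.float64(0.45)) (array([588.2, 255.4,  14.7]), np.float64(0.479))
(array([524.4, 249.3,  16.2]), np.float64(0.4)) (array([587.1, 256.3,  34.8]), np.float64(0.725))
```

View pics/slim.png

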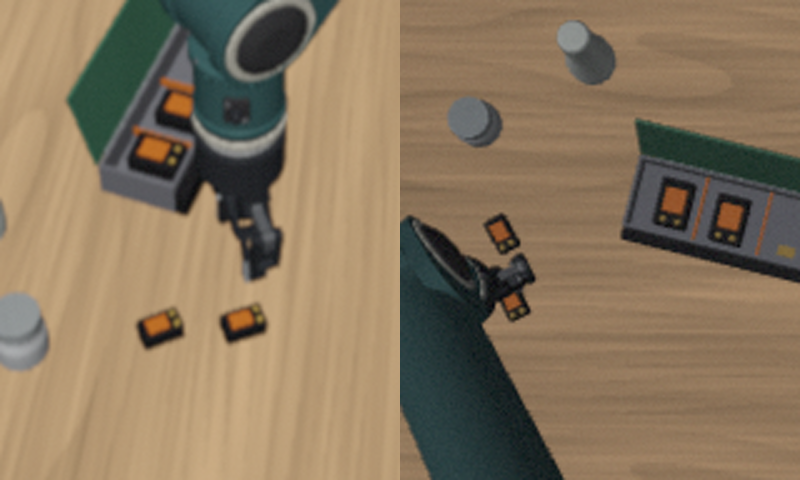

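Run:
```python
from h import *
K,T=grab("top")[1:]; I=cv2.imread("pics/top0.png")
for th in(62,75):
  m=lambda h,s,v:(v<th)|((h<14)&(s>140))
  for p in([511,243,27],[588,257,31]): print(max((fit([(I,K,T)],SLIM,[p[0],p[1],p[2]+d],m,13) for d in(-10,0,10)),key=lambda r:r[1]))
print(rel([.5114,.243,.012],down(117.5)))
```

```text
(array([510.1, 242.9,  30.1]), np.float64(0.769))
(array([588.5, 257.4,  34.5]), np.float64(0.803))
(array([510.8, 243.3,  28.4]), np.float64(0.823))
(array([588.5, 257.9,  32.7]), np.float64(0.862))
(array([ 0.02, -0.02,  3.89]), array([ 0.  ,  0.  , -0.01]))
```

Call:
jog_arm(series=[-0.4,0,0,1.3,0,0,0,-0.4,0,0,2.6,0,0,0,-0.4,0,0,3.7,0,0,0,-0.4,0,0,4.0,0,0,0,-0.4,0,0,4.0,0,0,0,1,0,0,4.0,0,0,0,1,0,0,4.0,0,0,0,1,0,0,4.0,0,0,0,1,0,0,4.0,0,0,0,1,0,0,4.0,0,0,0,1,0,0,4.0,0,0,0,1,0,0,4.0,0,0,0,1,0,0,2.6,0,0,0,1,0,0,1.0,0,0,0,1,0,0,-0.6,0,0,0,1,0,0,-0.6,0,0,0,1,0,0,-0.6,0,0,0])

```text
t: 27.1
tool_pos: [0.5115, 0.243, 0.149]
orientation: [0.971, 0.238, 0.002, -0.0]
wrist_force: [0.0, -0.0, -1.3]
width: 0.0242
grasp_force: 59.2
```

Run:
```python
from h import *
I,K,T=grab("top"); H=cv2.cvtColor(I,cv2.COLOR_BGR2HSV); roi=np.zeros(I.shape[:2],bool); roi[170:255,355:445]=1
b=blobs(roi&(H[...,0]<12)&(H[...,1]>110),.018,K,T,300); print(b)
c=b[0][1]/1e3; print(readout.state()["width"])
for p in([.52,-.02,.146],[c[0]-.03,c[1]+.0,.146],[c[0]-.03,c[1]+.0,.016]): print(rel(p,down(90)))
```

```text
[(array([399., 211.]), array([ 634.2, -294.3], dtype=float32), 155.4, 153.4, 90.2)]
0.024081818091276973
(array([-3.76,  7.9 ,  0.05]), array([ 0.  , -0.01,  4.59]))
(array([-5.5 , 17.31,  0.05]), array([ 0.  , -0.01,  4.59]))
(array([-5.5 , 17.31,  4.38]), array([ 0.  , -0.01,  4.59]))
```

Call:
jog_arm(series=[1,-3.76,7.9,0.05,0,0,2,1,-3.76,7.9,0.05,0,0,2,1,-3.76,7.9,0.05,0,0,2.5,1,-3.76,7.9,0.05,0,0,3,1,-3.76,7.9,0.05,0,0,4,1,-3.76,7.9,0.05,0,0,4.59,1,-5.4,17.25,0.05,0,0,4.59,1,-5.4,17.25,0.05,0,0,4.59,1,-5.4,17.25,0.05,0,0,4.59,1,-5.4,17.25,0.05,0,0,4.59,1,-5.4,17.25,0.05,0,0,4.59,1,-5.4,17.25,0.05,0,0,4.59,1,-5.4,17.25,0.05,0,0,4.59,1,-5.4,17.25,0.05,0,0,4.59,1,-5.4,17.25,0.05,0,0,4.59])

```text
t: 28.65
tool_pos: [0.6058, -0.2884, 0.144]
orientation: [1.0, 0.001, -0.001, -0.001]
wrist_force: [-0.1, -0.6, -0.8]
width: 0.0239
grasp_force: 59.3
```

Run:
```python
from h import *
print(rel([.608,-.2945,.0155],down(90)),readout.state()["width"])
```

```text
(array([0.08, 0.21, 4.28]), array([-0.02,  0.02,  0.02])) 0.02391741463116549
```

Call:
jog_arm(series=[1,0.08,0.21,1.3,0,0,0,1,0.08,0.21,2.6,0,0,0,1,0.08,0.21,3.7,0,0,0,1,0.08,0.21,4.1,0,0,0,1,0.08,0.21,4.28,0,0,0,1,0.08,0.21,4.28,0,0,0,1,0.08,0.21,4.28,0,0,0,0.2,0.08,0.21,4.28,0,0,0,0.05,0.08,0.21,4.28,0,0,0,0.05,0.08,0.21,4.28,0,0,0,0.05,0.08,0.21,4.28,0,0,0,0.05,0.08,0.21,3,0,0,0,0.05,0.08,0.21,1.5,0,0,0,0.05,0.08,0.21,-0.2,0,0,0,0.05,0.08,0.21,-0.2,0,0,0,0.05,0.08,0.21,-0.2,0,0,0])

```text
t: 30.25
tool_pos: [0.6094, -0.2976, 0.1534]
orientation: [1.0, -0.0, 0.002, 0.001]
wrist_force: [0.1, 0.6, -0.9]
width: 0.041
grasp_force: 0.0
```

Run:
```python
from h import *
V=[grab("top")]
m=lambda h,s,v:(v<75)|((h<14)&(s>140))
print(max((fit(V,SLIM,[588.5,257.6,33+d],m,13) for d in(-10,0,10)),key=lambda r:r[1]))
for p in([.5,0,.15],[.5885,.2577,.15]): print(rel(p,down(123.5)))
```

```text
(array([588.5, 257.8,  32.8]), np.float64(0.85))
(array([-3.61, -9.9 ,  0.05]), array([ 0.  ,  0.  , -5.59]))
(array([ -0.66, -18.5 ,   0.04]), array([ 0.  ,  0.  , -5.59]))
```

Call:
jog_arm(series=[-0.4,-3.61,-9.9,0.05,0,0,-2.5,-0.4,-3.61,-9.9,0.05,0,0,-2.5,-0.4,-3.61,-9.9,0.05,0,0,-2.5,-0.4,-3.61,-9.9,0.05,0,0,-2.5,-0.4,-3.61,-9.9,0.05,0,0,-2.5,-0.4,-3.61,-9.9,0.05,0,0,-2.5,-0.4,-0.66,-18.5,0.05,0,0,-5.59,-0.4,-0.66,-18.5,0.05,0,0,-5.59,-0.4,-0.66,-18.5,0.05,0,0,-5.59,-0.4,-0.66,-18.5,0.05,0,0,-5.59,-0.4,-0.66,-18.5,0.05,0,0,-5.59,-0.4,-0.66,-18.5,0.05,0,0,-5.59,-0.4,-0.66,-18.5,0.05,0,0,-5.59,-0.4,-0.66,-18.5,0.05,0,0,-5.59,-0.4,-0.66,-18.5,0.05,0,0,-5.59,-0.4,-0.66,-18.5,0.05,0,0,-5.59,-0.4,-0.66,-18.5,0.05,0,0,-5.59])

```text
t: 32.0
tool_pos: [0.589, 0.2562, 0.1499]
orientation: [0.958, 0.287, -0.0, 0.0]
wrist_force: [0.2, -0.1, 0.8]
width: 0.0598
grasp_force: 0.0
```

Run:
```python
from h import *
print(rel([.5885,.2577,.0085],down(123)))
```

```text
(array([ 0.02, -0.05,  4.71]), array([0.  , 0.01, 0.07]))
```

Call:
jog_arm(series=[-0.4,0,-0.03,1.5,0,0,0,-0.4,0,-0.03,3,0,0,0,-0.4,0,-0.03,4.3,0,0,0,-0.4,0,-0.03,4.7,0,0,0,-0.4,0,-0.03,4.7,0,0,0,1,0,-0.03,4.7,0,0,0,1,0,-0.03,4.7,0,0,0,1,0,-0.03,4.7,0,0,0,1,0,-0.03,4.7,0,0,0,1,0,-0.03,4.7,0,0,0,1,0,-0.03,4.7,0,0,0,1,0,-0.03,4.7,0,0,0,1,0,-0.03,3.2,0,0,0,1,0,-0.03,1.6,0,0,0,1,0,-0.03,0,0,0,0,1,0,-0.03,0,0,0,0,1,0,-0.03,0,0,0,0])

```text
t: 33.7
tool_pos: [0.5894, 0.2589, 0.1527]
orientation: [0.958, 0.288, 0.002, -0.0]
wrist_force: [-0.2, -0.3, -1.7]
width: 0.024
grasp_force: 59.1
```

Run:
```python
from h import *
print(readout.state()["width"])
for p in([.5,0,.15],[.66,-.2945,.16]): print(rel(p,down(90)))
```

```text
0.02402523327343672
(array([-7.25,  5.55,  0.06]), array([-0.  , -0.04,  5.59]))
(array([-8.23, 16.68, -0.26]), array([-0.  , -0.04,  5.59]))
```

Call:
jog_arm(series=[1,-7.25,5.55,0.06,0,0,2.5,1,-7.25,5.55,0.06,0,0,2.5,1,-7.25,5.55,0.06,0,0,2.5,1,-7.25,5.55,0.06,0,0,3,1,-7.25,5.55,0.06,0,0,4,1,-7.25,5.55,0.06,0,0,5,1,-8.23,16.68,-0.26,0,0,5.59,1,-8.23,16.68,-0.26,0,0,5.59,1,-8.23,16.68,-0.26,0,0,5.59,1,-8.23,16.68,-0.26,0,0,5.59,1,-8.23,16.68,-0.26,0,0,5.59,1,-8.23,16.68,-0.26,0,0,5.59,1,-8.23,16.68,-0.26,0,0,5.59,1,-8.23,16.68,-0.26,0,0,5.59,1,-8.23,16.68,-0.26,0,0,5.59,1,-8.23,16.68,-0.26,0,0,5.59,1,-8.23,16.68,-0.26,0,0,5.59])

```text
t: 35.4
tool_pos: [0.6587, -0.293, 0.1574]
orientation: [1.0, 0.001, -0.0, -0.0]
wrist_force: [-0.2, -0.3, -1.2]
width: 0.0239
grasp_force: 59.1
```

Run:
```python
from h import *
print(rel([.66,-.2945,.016],down(90)),readout.state()["width"])
```

```text
(array([0.05, 0.06, 4.71]), array([-0.01,  0.01,  0.02])) 0.023933336944276
```

Call:
jog_arm(series=[1,0.05,0.06,1.5,0,0,0,1,0.05,0.06,3,0,0,0,1,0.05,0.06,4.2,0,0,0,1,0.05,0.06,4.6,0,0,0,1,0.05,0.06,4.71,0,0,0,1,0.05,0.06,4.71,0,0,0,0.2,0.05,0.06,4.71,0,0,0,0.05,0.05,0.06,4.71,0,0,0,0.05,0.05,0.06,4.71,0,0,0,0.05,0.05,0.06,4.71,0,0,0,0.05,0.05,0.06,3,0,0,0,0.05,0.05,0.06,1.5,0,0,0,0.05,0.05,0.06,-0.6,0,0,0,0.05,0.05,0.06,-0.6,0,0,0,0.05,0.05,0.06,-0.6,0,0,0])

```text
t: 36.9
tool_pos: [0.6622, -0.2974, 0.1795]
orientation: [1.0, -0.0, 0.003, 0.001]
wrist_force: [0.0, -0.7, 1.1]
width: 0.0405
grasp_force: 0.0
```

Run:
```python
from h import *
V=[grab("side"),grab("top")]
I,K,T=V[0];J,L,U=V[1]
o=np.zeros((480,800,3),np.uint8)
for k,(X,a,b,P) in enumerate(((I,K,T,[.56,-.13,.02]),(J,L,U,[.5,-.2,.02]))):
    c=pix(P,a,b)[0].astype(int); c=c.clip([80,96],[560,384]); print(c); o[:,k*400:k*400+400]=cv2.resize(X[c[1]-96:c[1]+96,c[0]-80:c[0]+80],(400,480),interpolation=cv2.INTER_CUBIC)
cv2.imwrite("pics/sauc.png",o)
q=down(76.7)
for c in((60,-180,165),(105,-60,165),(105,-60,85)): print(case(*c),rel(case(*c),q))
```

```text
[313 244]
[366 257]
[ 0.62498178 -0.19757518  0.165     ] (array([-1.16, -3.3 ,  0.32]), array([-0.  ,  0.02,  2.21]))
[ 0.6963808  -0.09114595  0.165     ] (array([ 1.22, -6.85,  0.32]), array([-0.  ,  0.02,  2.21]))
[ 0.6963808  -0.09114595  0.085     ] (array([ 1.23, -6.84,  2.98]), array([-0.  ,  0.02,  2.21]))
```

View pics/sauc.png

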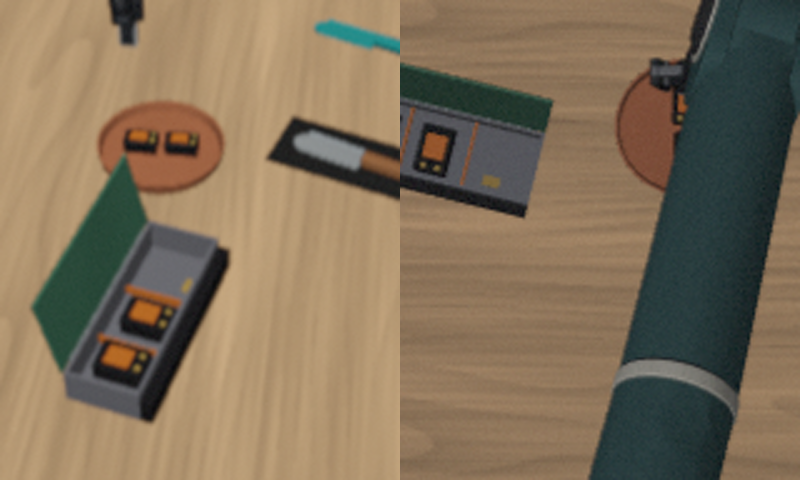

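Run:
```python
from h import *
for c in((110,-40,175),): print(case(*c),rel(case(*c),down(76.7)))
```

```text
[ 0.70584769 -0.07283263  0.175     ] (array([ 1.54, -7.46, -0.02]), array([-0.  ,  0.02,  2.21]))
```

Call:
jog_arm(series=[1,1.54,-7.46,0,0,0,2.21,1,1.54,-7.46,0,0,0,2.21,1,1.54,-7.46,0,0,0,2.21,1,1.54,-7.46,0,0,0,2.21,1,1.54,-7.46,0,0,0,2.21,1,1.54,-7.46,0,0,0,2.21,1,1.54,-7.46,0,0,0,2.21,1,1.54,-7.46,0,0,0,2.21,1,1.54,-7.46,0,0,0,2.21], newtons=20)

```text
t: 37.9
tool_pos: [0.706, -0.0754, 0.1748]
orientation: [0.993, -0.117, -0.001, 0.001]
wrist_force: [-0.1, -0.1, 1.0]
width: 0.0001
grasp_force: 0.0
```

Run:
```python
from h import *
q=down(76.7)
for c in((110,-40,102),(58,-40,104),(42,-40,103),(26,-40,98),(13,-40,89),(2,-40,77),(-6,-40,63),(-9,-40,46)): print(c,*rel(case(*c),q))
```

```text
(110, -40, 102) [-0.02 -0.09  2.43] [ 0.01  0.01 -0.02]
(58, -40, 104) [-1.76 -0.08  2.36] [ 0.01  0.01 -0.02]
(42, -40, 103) [-2.29 -0.08  2.4 ] [ 0.01  0.01 -0.02]
(26, -40, 98) [-2.82 -0.08  2.56] [ 0.01  0.01 -0.02]
(13, -40, 89) [-3.25 -0.08  2.86] [ 0.01  0.01 -0.02]
(2, -40, 77) [-3.62 -0.08  3.26] [ 0.01  0.01 -0.02]
(-6, -40, 63) [-3.89 -0.08  3.73] [ 0.01  0.01 -0.02]
(-9, -40, 46) [-3.99 -0.08  4.3 ] [ 0.01  0.01 -0.02]
```

Call:
jog_arm(series=[1,0,0,1.2,0,0,0,1,0,0,2.2,0,0,0,1,0,0,2.4,0,0,0,1,-0.5,0,2.4,0,0,0,1,-1.0,0,2.4,0,0,0,1,-1.4,0,2.38,0,0,0,1,-1.76,0,2.36,0,0,0,1,-2.04,0,2.38,0,0,0,1,-2.29,0,2.4,0,0,0,1,-2.56,0,2.47,0,0,0,1,-2.82,0,2.56,0,0,0,1,-3.05,0,2.7,0,0,0,1,-3.25,0,2.86,0,0,0,1,-3.45,0,3.05,0,0,0,1,-3.62,0,3.26,0,0,0,1,-3.77,0,3.5,0,0,0,1,-3.89,0,3.73,0,0,0,1,-3.89,0,3.73,0,0,0])

```text
t: 39.7
tool_pos: [0.5916, -0.0458, 0.0624]
orientation: [0.993, -0.115, -0.002, 0.0]
wrist_force: [-0.5, 0.3, -0.4]
width: 0.0
grasp_force: 0.0
```

Run:
```python
from h import *
for z in(46,44.5): print(rel(case(-12,-40,z),down(76.7)))
```

```text
(array([-0.15,  0.  ,  0.55]), array([0.  , 0.03, 0.01]))
(array([-0.15,  0.  ,  0.6 ]), array([0.  , 0.03, 0.01]))
```

Call:
jog_arm(series=[1,-0.05,0,0.15,0,0,0,1,-0.1,0,0.3,0,0,0,1,-0.15,0,0.42,0,0,0,1,-0.15,0,0.5,0,0,0,1,-0.15,0,0.56,0,0,0,1,-0.15,0,0.56,0,0,0,1,-0.15,0,0.56,0,0,0])

```text
t: 40.4
tool_pos: [0.5885, -0.045, 0.0471]
orientation: [0.993, -0.115, -0.0, 0.0]
wrist_force: [-2.4, 0.3, 3.6]
width: 0.0003
grasp_force: 1.4
```

Run:
```python
from h import *
V=[grab("side"),grab("top")];print(readout.state()["wrist_force"])
I,K,T=V[0];J,L,U=V[1]
o=np.zeros((480,800,3),np.uint8)
for k,(X,a,b,P) in enumerate(((I,K,T,[.56,-.1,.02]),(J,L,U,[.56,-.05,.02]))):
    c=pix(P,a,b)[0].astype(int); c=c.clip([80,96],[560,384]); o[:,k*400:k*400+400]=cv2.resize(X[c[1]-96:c[1]+96,c[0]-80:c[0]+80],(400,480),interpolation=cv2.INTER_CUBIC)
cv2.imwrite("pics/shut.png",o)
```

```text
[-2.11669298  0.47680467  3.19865573]
```

View pics/shut.png

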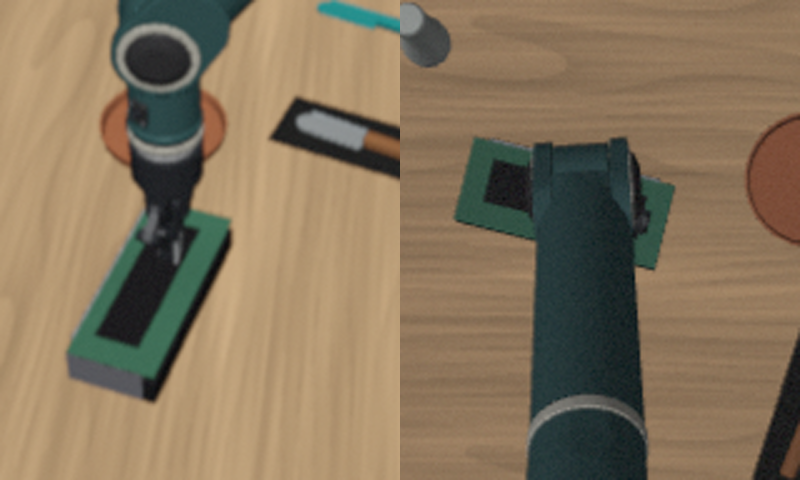

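Call:
jog_arm(series=[1,0,0,0.05,0,0,0,1,0,0,0.12,0,0,0,1,0,0,0.12,0,0,0,1,0,0,0.12,0,0,0])

```text
t: 40.9
tool_pos: [0.5887, -0.045, 0.0468]
orientation: [0.993, -0.116, -0.0, 0.0]
wrist_force: [-10.2, 1.2, 28.8]
width: -0.0002
grasp_force: 14.3
```

Call:
jog_arm(series=[1,0,0,-1,0,0,0,1,0,0,-2.5,0,0,0,1,0,0,-5,0,0,0,1,0,0,-5,0,0,0,1,0,0,-5,0,0,0,1,-2,-5,-5,0,0,0,1,-2,-5,-5,0,0,0,1,-2,-5,-5,0,0,0,1,-2,-5,-5,0,0,0,1,-2,-5,-5,0,0,0,1,-2,-5,-5,0,0,0])

```text
t: 42.0
tool_pos: [0.5648, 0.1129, 0.1925]
orientation: [0.993, -0.116, -0.0, 0.001]
wrist_force: [-0.8, -0.4, 0.2]
width: -0.0
grasp_force: 0.0
```

Run:
```python
from h import *
V=[grab("top"),grab("side")]
print("case",fit(V[:1],COVER,[608,-9,-13.4],MASK["green"],70))
print("horn",fit(V[:1],HORN,[384,-299,-21.5],lambda h,s,v:((v>62)&((s<70)|(h<13))),45))
I,K,T=V[1];J,L,U=V[0]
o=np.zeros((480,800,3),np.uint8)
for k,(X,a,b,P) in enumerate(((I,K,T,[.56,-.15,.02]),(J,L,U,[.5,-.2,.02]))):
    c=pix(P,a,b)[0].astype(int); c=c.clip([90,108],[550,372]); o[:,k*400:k*400+400]=cv2.resize(X[c[1]-108:c[1]+108,c[0]-90:c[0]+90],(400,480),interpolation=cv2.INTER_CUBIC)
cv2.imwrite("pics/end.png",o)
```

```text
case (array([608.1,  -8. , -13. ]), np.float64(0.538))
horn (array([ 382.2, -298.6,  -21.9]), np.float64(0.785))
```

View pics/end.png

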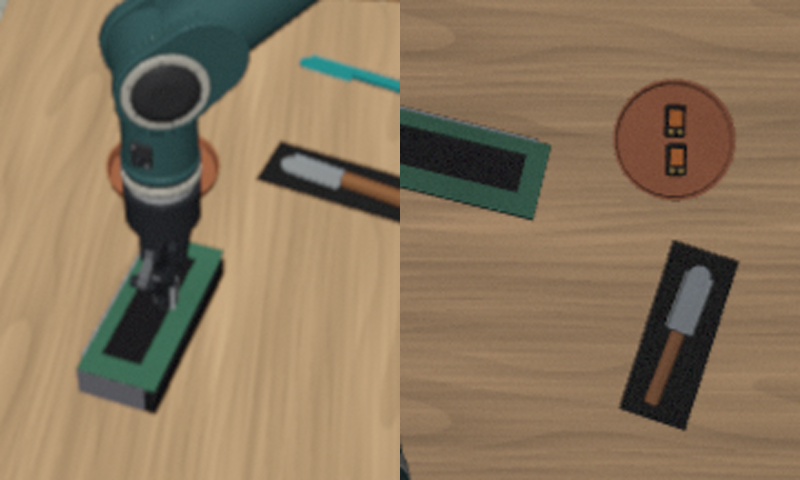

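```bash
python3 -c "
from rig import arm
print(arm.job_done())"
```

```text
the job is handed in; nothing more can be done
None
```

The job is handed in. The horn levered the cover up, both large packs present lie flat in separate bays, both glove packs are in the saucer, the cover is shut, and the horn is flat on its mat; no verdict came back.

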